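# Load the bottle carrier and set its hold-down nut

### The arm

A 6-joint arm with a two-finger parallel gripper is mounted at the origin on the work surface. World frame = base frame: x ahead of the robot, y to its left, z up, the work surface at z = 0. Lengths are in m, angles in rad, forces in N, time in s.
With the tool pointing down it reaches from about 0.35 to 0.95 m from the base axis. Payload 17.4 kg.
Tool frame: the origin (TCP) lies on the centre line of the jaws, within the pads' length; the fingertips stand 22 mm ahead of it and the grasp point (between the pads) lies 3 mm ahead of it; z points along the fingers, y is the line along which they close (so a half turn about z gives the same grasp; the last joint's range is limited). The gripper opens to 93 mm and grips with 3 to 60 N. Pads are 15 mm wide; open, the fingers measure 128 mm over their backs; the gripper's body (75 mm by 188 mm) begins 65 mm behind the grasp point.
Start: joints at [-1.227, 0.116, 1.442, -0, 1.584, -0.038], TCP at [0.251, -0.626, 0.241] pointing down, gripper open.
Joint ranges: [-2.83, 2.83], [-0.83, 2.19], [0.07, 2.5], [-1.14, 4.28], [0.01, 3], [-2.97, 2.97]. Speed limits (rad/s): [1.89, 1.89, 2.22, 3.14, 3.14, 3.14].

### API

Orientations are given as a unit quaternion [w, x, y, z].
In Python, from station import robot, read_camera, job, nets gives the robot as it stands.
- The arm moves only by the tool jog_arm, never from a script. Its argument "targets" is a list of rows, each an object with "dp": the shift along the tool's x, y, z in mm, a list of three; "rot": the turn, a rotation vector about the tool's x, y, z in degrees, a list of three; "grip": the finger opening in mm, from 0 to 93. In form: [{"dp": [x, y, z], "rot": [wx, wy, wz], "grip": grip}, ...]. A call has 1 to 20 rows; each row is the pose to reach, as a shift and turn from the pose commanded when the call began, along the tool's axes at that moment; what a row does not reach only later rows make up. A row lasts 1/10 s, in which the tool goes at most 50 mm and 8.59 degrees, less where a joint would pass 70% of its speed; a pose out of reach is approached as far as the arm can. A call with a gripper value outside its range is refused whole. The fingers move at their own pace and stop on an object; "newtons" is the grip in N (left out, the last holds). Time passes only in rows, so rows that repeat a pose let the fingers close. It gives the time, the measured TCP pose, the force, the opening and the grip force at its end, in the units of the state.
- robot.observe(): the state, without advancing time (a new reading comes with each control period).
- read_camera(name): name is "scene" or "top"; returns a dict with "pixels" (384x512x3 uint8, blue, green, red), "fx", "fy", "cx", "cy" (pixels), "rvec" (rotation vector, rad) and "tvec" (3), from world to camera coordinates, as OpenCV has them. Camera axes: x right, y down, z forward; pixel columns grow to the right and rows downward; lengths in m; the calibration is good to about 2 mm. A picture is of the moment at which its call begins. There is no depth.
- job.job_done(): hands the job in; it is judged then, once.
Trained networks look in a picture, given as the dict that the camera call returned (one of the last four; its "shot" number tells which), for a name from the list of things; names that differ only in an ending like _2 or _b are one class to them, and where a whole thing is asked for, a point or a joint stands for the part that bears it (a point fixed in the world has none). Each returns a list of dicts, best first, with "confidence" (0 to 1); they miss things now and then, are a little off and sometimes report something else, mostly with a low value. They report only what shows in the picture. A call takes as long as a camera call. They do not tell look-alikes from the thing itself.
- nets.trace(picture, label): "mask" (384x512 bool, what is visible of it) and "pixel" ([column, row] in pixels, amid what is visible of it).
- nets.tip_of(picture, label): "pixel" ([column, row] in pixels: a listed point, or the origin of a listed thing).
The state is a dict: "time": time; "joint_positions": joint angles; "joint_velocities": joint speeds; "joint_torque": joint torques, N m; "eef_pos": TCP position; "eef_rot": TCP orientation; "wrist_force": force on the tool from outside, world axes, zero at the start; "wrist_torque": the same for the moment, N m; "finger_gap": finger opening in m; "grip_force": force on a finger pad.
Only numpy, scipy, OpenCV 4.12 (cv2) and the standard library are available. Lean on these libraries where they do the work, as an engineer would, in place of code of your own. Each camera call takes 0.05 s, during which the arm holds its last target. There are 200 camera calls.

### The job

Put the two spare brown bottles upright into the two empty cells of the bottle carrier, leaving the bottles already in it where they are. Then screw the orange hold-down nut on the carrier's stud down (clockwise) until it bottoms out, back it off a quarter turn, and finish while still gripping the nut there, so that I can pin it. Leave the cup, can, clip and jar alone.

Things in the scene. Friction and masses are not known exactly. Their poses are not given: they have to be found in the camera images.
- carrier: white plastic bottle carrier fixed to the tray, 70 x 350 mm. Origin on the tray surface; y runs along the row of four cells towards the stud, z up. Cells 50 mm square inside, centres at y = -130, -74, -18, +38 mm (x = 0), walls 6 mm thick with tops 40 mm above the tray, cell floors 6 mm above it. Stud at x = 0, y = +138 mm. Two cells are empty at the start; which two varies
- cell0 (a point): centre of the floor of cell 0, 6 mm above the tray (cell 0 is farthest from the stud, cell 3 nearest); axes as the carrier's. May be empty or already hold a bottle
- cell1 (a point): centre of the floor of cell 1, 6 mm above the tray (cell 0 is farthest from the stud, cell 3 nearest); axes as the carrier's. May be empty or already hold a bottle
- cell2 (a point): centre of the floor of cell 2, 6 mm above the tray (cell 0 is farthest from the stud, cell 3 nearest); axes as the carrier's. May be empty or already hold a bottle
- cell3 (a point): centre of the floor of cell 3, 6 mm above the tray (cell 0 is farthest from the stud, cell 3 nearest); axes as the carrier's. May be empty or already hold a bottle
- nut_mid (a point): point on the nut's upright axis at its mid height, 64 mm above the tray when bottomed. Orange knurled round nut, 44 mm across, 28 mm tall, white radial stripe on top. Below it a 36 mm washer and a 28 mm post stand free, so fingers may reach below the nut; the 12 mm stud ends 10 mm above the bottomed nut. The point turns with the nut
- nut (a joint): turn of the nut on its thread (rad): 0 = bottomed out on the washer (hard stop), growing as it is unscrewed (anticlockwise from above); starts on the thread at about 2.1 to 3.0. The nut sinks 0.64 mm per rad as it is tightened (4 mm per turn). Turning friction about 0.08 N m; it stays where it is left
- bottle_a: small brown bottle, about 0.1 kg. Body 40 mm across up to 55 mm height, shoulder tapering to a 25 mm neck at 68 mm, black cap 28 mm across from 74 to 102 mm. Origin at the centre of its underside, z up along it. Stands in a cell of the carrier at the start; leave it
- bottle_b: small brown bottle, about 0.1 kg. Body 40 mm across up to 55 mm height, shoulder tapering to a 25 mm neck at 68 mm, black cap 28 mm across from 74 to 102 mm. Origin at the centre of its underside, z up along it. Stands in a cell of the carrier at the start; leave it
- spare_a: small brown bottle, about 0.1 kg. Body 40 mm across up to 55 mm height, shoulder tapering to a 25 mm neck at 68 mm, black cap 28 mm across from 74 to 102 mm. Origin at the centre of its underside, z up along it. A spare, standing on the tray in front of the carrier at the start; either spare may go into either empty cell
- spare_b: small brown bottle, about 0.1 kg. Body 40 mm across up to 55 mm height, shoulder tapering to a 25 mm neck at 68 mm, black cap 28 mm across from 74 to 102 mm. Origin at the centre of its underside, z up along it. A spare, standing on the tray in front of the carrier at the start
- pet_cup: clear PET cup, 84 mm across the rim, 100 mm tall, standing; a bystander. Origin at the centre of its underside
- steel_can: empty steel can, 66 mm across, 110 mm tall, standing; a bystander. Origin at the centre of its underside
- spring_clip: blue plastic spring clip, about 70 x 35 mm and 12 mm high, lying flat; a bystander. Origin at the centre of its underside
- jam_jar: closed glass jam jar, 68 mm across, 85 mm tall, standing; a bystander. Origin at the centre of its underside
There are look-alikes about, which are no part of the job. What is shaped like the spare_a but pink is not meant. Leave any blue look-alike of the spare_b alone.

How it is judged:
By the outcome, as a careful person would: the job done as asked, in the order asked, and still so for the second after the job is handed in, while the arm keeps its last pose, push and grip.
It also fails if it takes over 64 s, if anything falls off the work surface, if the arm or the gripper's body presses on something with over 40 N, if the wrist force passes 120 N, or if a joint passes its speed limit or range.

## Working session

There is one attempt and no reset: what is moved stays moved. The work goes in short steps, Python scripts to look and compute and a tool call to move; the robot and the scene stay as the last step left them, time stands still between calls to the robot, and variables do not carry over. Pictures are saved under pics/ and viewed, at most 10 in all, crops included, and the job is handed in when it is done.

Besides the shell and the picture viewer there is one more tool, called as name(argument=value, ...), one argument or row to a line, values as JSON. jog_arm: Moves the arm, as the interface text tells. Its arguments: {"type":"object","properties":{"targets":{"type":"array","items":{"type":"object","properties":{"dp":{"type":"array","items":{"type":"number"}},"rot":{"type":"array","items":{"type":"number"}},"grip":{"type":"number"}}}},"newtons":{"type":"number"}},"required":["targets"]}

```bash
mkdir -p pics; ls
python3 - <<'E'
from station import robot, read_camera, job, nets
import cv2,numpy as np
for n in("scene","top"):
    p=read_camera(n); cv2.imwrite(f"pics/{n}0.png",p["pixels"])
    R=cv2.Rodrigues(np.array(p["rvec"],float))[0]; print(n,p["fx"],p["cx"],p["cy"],(-R.T@np.array(p["tvec"]).ravel()).round(3),R.round(2).tolist())
    for l in("spare_a","cell0","cell3","nut_mid","bottle_a","pet_cup","steel_can","jam_jar","spring_clip","carrier"):
        print(l,[(round(d["confidence"],2),np.round(d["pixel"]).tolist()) for d in nets.tip_of(p,l)][:7])
o=robot.observe(); print(o)
E
```

```text
pics
scene 394.95285610130594 255.2054051442253 188.00143321542942 [1.165 0.09  0.785] [[-0.16, 0.99, 0.01], [0.71, 0.12, -0.7], [-0.69, -0.11, -0.72]]
spare_a [(0.89, [328.0, 212.0]), (0.86, [204.0, 184.0]), (0.76, [223.0, 203.0]), (0.61, [338.0, 187.0])]
cell0 [(0.89, [206.0, 250.0]), (0.77, [183.0, 251.0]), (0.72, [229.0, 254.0]), (0.64, [253.0, 255.0]), (0.4, [299.0, 245.0])]
cell3 [(0.89, [206.0, 250.0]), (0.77, [183.0, 251.0]), (0.72, [229.0, 254.0]), (0.64, [253.0, 255.0]), (0.4, [299.0, 245.0])]
nut_mid [(0.93, [301.0, 245.0])]
bottle_a [(0.62, [254.0, 256.0]), (0.56, [184.0, 251.0])]
pet_cup []
steel_can [(0.97, [399.0, 222.0])]
jam_jar [(0.49, [206.0, 186.0])]
spring_clip [(0.59, [158.0, 156.0])]
carrier [(0.98, [238.0, 257.0])]
top 452.6607405926683 254.97977818975005 196.16620323864663 [ 0.403 -0.006  1.238] [[-0.03, -1.0, -0.0], [-1.0, 0.03, -0.09], [0.09, 0.0, -1.0]]
spare_a [(0.68, [317.0, 224.0]), (0.63, [185.0, 244.0]), (0.53, [293.0, 207.0]), (0.46, [192.0, 218.0]), (0.43, [375.0, 256.0])]
cell0 [(0.66, [291.0, 148.0]), (0.61, [271.0, 148.0]), (0.59, [313.0, 149.0])
[... 535 characters left out ...]
11e+00,  1.15983359e-01,  1.44161724e+00, -3.75063962e-05,
        1.58401968e+00, -3.77659388e-02]), 'joint_velocities': array([ 1.54653551e-04,  9.90988971e-05,  6.08737977e-04,  5.32554500e-04,
        1.89618126e-04, -4.41141931e-04]), 'joint_torque': array([ 2.16363071e-03, -7.21020269e+01, -6.22771382e+01,  7.80722382e-02,
        1.81637675e-02, -2.10064520e-06]), 'eef_pos': array([ 0.25149299, -0.62639072,  0.24064665]), 'eef_rot': array([-1.07902210e-05,  9.81834940e-01,  1.89737053e-01, -2.06389061e-05]), 'wrist_force': array([-0.29887991,  0.79056382,  0.20791089]), 'wrist_torque': array([ 0.03246616,  0.062944  , -0.01736401]), 'grip_force': 0.0, 'finger_gap': 0.0926559562491345}
```

View pics/scene0.png

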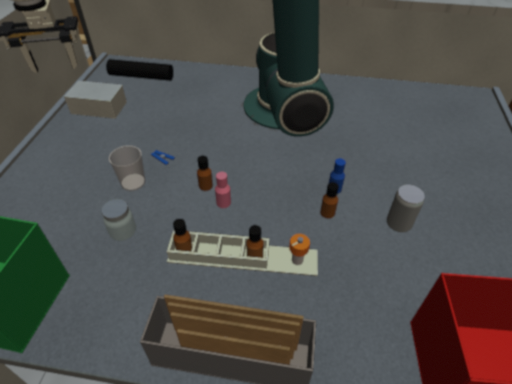

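View pics/top0.png

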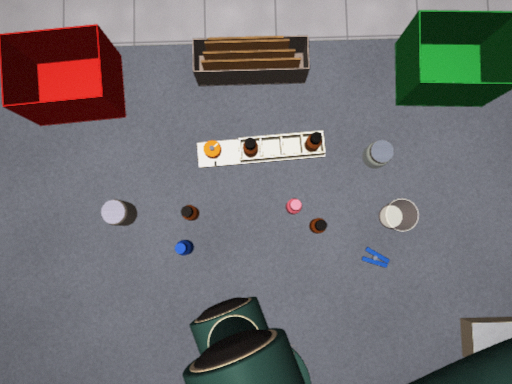

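```bash
cat > h.py <<'E'
import cv2,numpy as np
from scipy.optimize import least_squares
def proj(p,X): return cv2.projectPoints(np.atleast_2d(X).astype(float),np.array(p["rvec"],float),np.array(p["tvec"],float),np.array([[p["fx"],0,p["cx"]],[0,p["fy"],p["cy"]],[0,0,1]]),None)[0][:,0]
def ray(p,px,z):
    R=cv2.Rodrigues(np.array(p["rvec"],float))[0]; c=-R.T@np.array(p["tvec"],float).ravel()
    d=R.T@np.array([(px[0]-p["cx"])/p["fx"],(px[1]-p["cy"])/p["fy"],1]); return c+d*(z-c[2])/d[2]
def tri(ps,pxs):
    f=lambda X:np.concatenate([proj(p,X)[0]-q for p,q in zip(ps,pxs)])
    r=least_squares(f,[.5,0,.05]); return r.x.round(4),np.abs(r.fun).max().round(1)
def caps(p,n=5,thr=45):  # dark caps
    pass
E
python3 - <<'E'
from station import read_camera,nets
from h import *
s=read_camera("scene");t=read_camera("top")
tip=lambda p,l:[np.array(d["pixel"],float) for d in nets.tip_of(p,l)]
def near(L,q): return min(L,key=lambda a:np.hypot(*(a-np.array(q))))
cs,ct=tip(s,"cell0"),tip(t,"cell0")
S=[near(cs,q) for q in((183,251),(206,250),(229,254),(253,255))]+[tip(s,"nut_mid")[0]]
T=[near(ct,q) for q in((313,149),(291,148),(271,148),(249,149))]+[tip(t,"nut_mid")[0]]
print(np.round(S,1).tolist(),np.round(T,1).tolist())
Y=np.array([-.13,-.074,-.018,.038,.138]);Z=np.array([.006]*4+[.0656])
def pts(v): return np.c_[v[0]-np.sin(v[2])*Y,v[1]+np.cos(v[2])*Y,Z+v[3]]
f=lambda v:np.concatenate([(proj(s,pts(v))-S).ravel(),(proj(t,pts(v))-T).ravel()])
for name,g in(("both",f),("scene",lambda v:f(v)[:10]),("top",lambda v:f(v)[10:])):
    r=least_squares(lambda v:np.r_[g(v),v[3]*2000 if name!="both" else v[3]*100],[.55,0,0,0],loss="soft_l1"); print(name,r.x.round(4),r.fun.round(1)[:20])
    if name=="both": print(pts(r.x).round(4))
for a in tip(s,"spare_a"): print("S",a.round(1),ray(s,a,0).round(4))
for a in tip(t,"spare_a"): print("T",a.round(1),ray(t,a,0).round(4))
for p,k in((s,"s"),(t,"t")):
    for d in nets.trace(p,"spare_a")[:6]:
        ys,xs=np.where(d["mask"]); c=p["pixels"][ys,xs].mean(0).round(); print(k,"mask",np.round(d["pixel"],1),xs.min(),xs.max(),ys.min(),ys.max(),c)
im=s["pixels"][145:235,180:360]; im2=t["pixels"][185:270,165:345]
cv2.imwrite("pics/crop1.png",np.vstack([cv2.resize(im,(720,300)),cv2.resize(im2,(720,290))]))
E
```

```text
Traceback (most recent call last):
IndexError: list index out of range
```

Run:
```python
from station import read_camera,nets
from h import *
s=read_camera("scene");t=read_camera("top")
tip=lambda p,l:[np.array(d["pixel"],float) for d in nets.tip_of(p,l)]
def near(L,q): 
    q=np.array(q,float); L=[a for a in L if np.hypot(*(a-q))<8]+[]
    return min(L,key=lambda a:np.hypot(*(a-q))) if L else q
cs,ct=tip(s,"cell0"),tip(t,"cell0")
S=[near(cs,q) for q in((183,251),(206,250),(229,254),(253,255))]+[near(tip(s,"nut_mid"),(301,245))]
T=[near(ct,q) for q in((313,149),(291,148),(271,148),(249,149))]+[near(tip(t,"nut_mid"),(211,151))]
print(np.round(S,1).tolist(),np.round(T,1).tolist())
Y=np.array([-.13,-.074,-.018,.038,.138]);Z=np.array([.006]*4+[.0656])
def pts(v): return np.c_[v[0]-np.sin(v[2])*Y,v[1]+np.cos(v[2])*Y,Z+v[3]]
f=lambda v:np.concatenate([(proj(s,pts(v))-S).ravel(),(proj(t,pts(v))-T).ravel()])
for name,g in(("both",f),("scene",lambda v:f(v)[:10]),("top",lambda v:f(v)[10:])):
    r=least_squares(lambda v:np.r_[g(v),v[3]*2000 if name!="both" else v[3]*100],[.55,0,0,0],loss="soft_l1"); print(name,r.x.round(4),r.fun.round(1)[:20].tolist())
    if name=="both": print(pts(r.x).round(4))
for a in tip(s,"spare_a"): print("S",a.round(1),ray(s,a,0).round(4))
for a in tip(t,"spare_a"): print("T",a.round(1),ray(t,a,0).round(4))
for p,k in((s,"s"),(t,"t")):
    for d in nets.trace(p,"spare_a")[:6]:
        ys,xs=np.where(d["mask"]); c=p["pixels"][ys,xs].mean(0).round(); print(k,"mask",np.round(d["pixel"],1),xs.min(),xs.max(),ys.min(),ys.max(),c)
im=s["pixels"][145:235,180:360]; im2=t["pixels"][185:270,165:345]
cv2.imwrite("pics/crop1.png",np.vstack([cv2.resize(im,(720,300)),cv2.resize(im2,(720,290))]))
```

```text
[[183.1, 250.0], [204.5, 250.3], [228.9, 253.4], [253.0, 256.7], [298.9, 246.9]] [[312.4, 144.8], [288.5, 148.0], [269.1, 148.4], [252.9, 150.7], [212.0, 149.2]]
both [ 0.6393 -0.0331  0.049  -0.0014] [0.2, -0.5, 1.9, 1.5, 0.7, 0.7, 0.1, -0.3, -1.2, -1.5, -0.7, 0.9, 3.0, -0.8, 2.2, 0.3, -1.9, -0.5, 0.8, -0.4]
[[ 0.6457 -0.163   0.0046]
 [ 0.643  -0.107   0.0046]
 [ 0.6402 -0.0511  0.0046]
 [ 0.6375  0.0048  0.0046]
 [ 0.6326  0.1047  0.0642]]
scene [ 0.6408 -0.0337  0.0311  0.    ] [-0.0, -1.2, 1.6, 1.1, 0.4, 0.7, -0.3, 0.0, -1.6, -0.4, 0.1]
top [ 0.6388 -0.0311  0.0586 -0.    ] [-1.4, 0.5, 2.3, -1.0, 1.4, 0.3, -2.6, -0.3, 0.0, 0.2, -0.0]
S [219.6 203.9] [ 0.4843 -0.1112  0.    ]
S [204.1 186. ] [ 0.4261 -0.1686  0.    ]
S [336.7 188.2] [0.3731 0.1962 0.    ]
S [325.2 213. ] [0.4696 0.1682 0.    ]
T [193.7 217.1] [0.457  0.1663 0.    ]
T [293.4 208.4] [ 0.4739 -0.1072  0.    ]
T [318.3 222. ] [ 0.4349 -0.1739  0.    ]
T [187.6 247.8] [0.3739 0.184  0.    ]
T [211.7 149.1] [0.6442 0.1137 0.    ]
T [123.  211.8] [0.4765 0.3599 0.    ]
s mask [203. 176.] 197 212 156 191 [25. 37. 55.]
s mask [221.2 193.4] 214 230 172 208 [ 75.  67. 116.]
s mask [337.4 173.3] 329 345 159 193 [83. 45. 25.]
s mask [331.4 200.1] 321 338 182 218 [21. 33. 50.]
t mask [189.7 218.2] 181 198 205 220 [34. 45. 68.]
t mask [185.3 245.9] 175 193 239 255 [142.  77.  46.]
t mask [295.7 204.5] 285 301 198 214 [138. 124. 194.]
t mask [319.7 225.5] 310 325 219 233 [28. 42. 69.]
```

View pics/crop1.png

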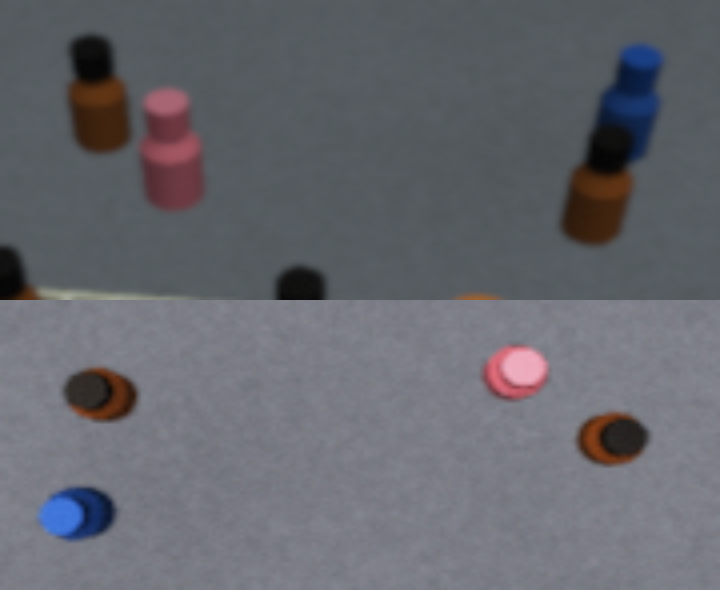

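Brown spares show at scene (204,174) and (329,201), or top (319,226) and (189,214). Pink at scene (223,190) and blue at (337,176) are the look-alikes, so I leave them. Cells 1 and 2 are empty. Next I refine the positions.

```bash
cat > fit.py <<'E'
from station import read_camera,robot
from h import *
from scipy.optimize import minimize
s=read_camera("scene");t=read_camera("top")
def model(p,v):
    c,n=np.cos(v[2]),np.sin(v[2])
    m=np.zeros((384,512),np.uint8)
    for x,y0,y1,z0,z1 in((.035,-.175,.175,0,.004),(.031,-.161,.069,0,.04)):
        P=np.array([[X,Y,Z] for X in(-x,x) for Y in(y0,y1) for Z in(z0,z1)])
        W=np.c_[v[0]+c*P[:,0]-n*P[:,1],v[1]+n*P[:,0]+c*P[:,1],P[:,2]]
        h=cv2.convexHull((proj(p,W)*16).round().astype(np.int32)); cv2.fillPoly(m,[h],255,cv2.LINE_AA,4)
    return m/255.
obs=[]
for p,(x0,x1,y0,y1) in((s,(155,330,215,285)),(t,(190,335,120,175))):
    im=p["pixels"].astype(float); w=np.clip((im[:,:,2]-115 if p is s else im[:,:,2]-150)/60,0,1)
    hsv=cv2.cvtColor(p["pixels"],cv2.COLOR_BGR2HSV); dark=(im.max(2)<60)|(hsv[:,:,1]>110)
    W=np.zeros((384,512)); W[y0:y1,x0:x1]=1; W[cv2.dilate(dark.astype(np.uint8),np.ones((5,5)))>0]=0
    obs.append((p,w,W))
def cost(v,k=None): return sum((W*np.abs(model(p,v)-w)).sum() for i,(p,w,W) in enumerate(obs) if k is None or i==k)
for k in(1,0,None):
    r=minimize(cost,[.639,-.033,.05],args=(k,),method="Nelder-Mead",options=dict(initial_simplex=[[.639,-.033,.05],[.645,-.033,.05],[.639,-.027,.05],[.639,-.033,.08]])); print(k,r.x.round(4),r.fun.round(1),round(cost([.6393,-.0331,.049],k),1))
v=r.x; np.save("car.npy",v)
for Y in(-.074,-.018,.138): print(Y,(v[0]-np.sin(v[2])*Y).round(4),(v[1]+np.cos(v[2])*Y).round(4))
def blob(p,mask,q,r=12):
    m=np.zeros_like(mask); m[q[1]-r:q[1]+r,q[0]-r:q[0]+r]=mask[q[1]-r:q[1]+r,q[0]-r:q[0]+r]
    ys,xs=np.where(m); return np.array([xs.mean(),ys.mean()]),len(xs)
im=t["pixels"].astype(int); cap=(im.max(2)-im.min(2)<22)&(im.max(2)<75)
for q in((187,212),(321,225),(316,139),(250,146)):
    c,n=blob(t,cap,q); print("captop T",c.round(1),n,ray(t,c,.102).round(4))
hsv=cv2.cvtColor(t["pixels"],cv2.COLOR_BGR2HSV); c,n=blob(t,(hsv[:,:,1]>150)&(im[:,:,2]>150),(211,149)); print("nut",c,n,ray(t,c,.078).round(4))
ims=s["pixels"].astype(int); cap=(ims.max(2)-ims.min(2)<15)&(ims.max(2)<50)
for q in((203,162),(332,189)):
    c,n=blob(s,cap,q); print("cap S",c.round(1),n,ray(s,c,.09).round(4))
print(robot.observe()["time"])
E
python3 fit.py
```

```text
1 [ 0.641  -0.022   0.0611] 475.6 721.8
0 [ 0.634  -0.0238  0.0587] 2014.0 2310.3
None [ 0.6388 -0.0222  0.0541] 2653.7 3032.1
-0.074 0.6428 -0.0961
-0.018 0.6397 -0.0402
0.138 0.6313 0.1156
captop T [186.6 211.1] 95 [0.4681 0.1698 0.102 ]
captop T [320.7 224.7] 92 [ 0.4254 -0.1659  0.102 ]
captop T [315.5 137.7] 97 [ 0.6468 -0.1609  0.102 ]
captop T [250.  143.2] 93 [0.637  0.0061 0.102 ]
nut [211.70555556 148.79444444] 180 [0.6298 0.1062 0.078 ]
cap S [202.5 162.1] 116 [ 0.4261 -0.165   0.09  ]
cap S [331.7 189.2] 132 [0.4695 0.172  0.09  ]
2.0
```

```bash
cat > go.py <<'E'
import sys,numpy as np
from station import robot
from scipy.spatial.transform import Rotation as Ro
def go(*tg):
    o=robot.observe(); w,x,y,z=o["eef_rot"]; R=Ro.from_quat([x,y,z,w]); M=R.as_matrix()
    print(o["time"],"pos",o["eef_pos"].round(4),"phi",np.degrees(np.arctan2(M[1,0],M[0,0])).round(2),"F",o["wrist_force"].round(1),"T",o["wrist_torque"].round(3),"gap",o["finger_gap"].round(4),"grip",round(float(o["grip_force"]),1),"q1,q6",o["joint_positions"][[0,5]].round(3))
    for X,Y,Z,phi in tg:
        p=np.radians(phi); G=np.array([[np.cos(p),np.sin(p),0],[np.sin(p),-np.cos(p),0],[0,0,-1]])
        print("dp",(M.T@(np.array([X,Y,Z])-o["eef_pos"])*1000).round(1),"rot",np.degrees(Ro.from_matrix(M.T@G).as_rotvec()).round(1))
if __name__=="__main__":
    go(*[tuple(map(float,a.split(","))) for a in sys.argv[1:]])
E
python3 go.py .4255,-.1655,.2,93.3 .4255,-.1655,.093,93.3
```

```text
Traceback (most recent call last):
  File "go.py", line 11, in <module>
    go(*[tuple(map(float,a.split(","))) for a in sys.argv[1:]])
    ~~^^^^^^^^^^^^^^^^^^^^^^^^^^^^^^^^^^^^^^^^^^^^^^^^^^^^^^^^^
  File "go.py", line 6, in go
    print(o["time"],"pos",o["eef_pos"].round(4),"phi",np.degrees(np.arctan2(M[1,0],M[0,0])).round(2),"F",o["wrist_force"].round(1),"T",o["wrist_torque"].round(3),"gap",o["finger_gap"].round(4),"grip",round(float(o["grip_force"]),1),"q1,q6",o["joint_positions"][[0,5]].round(3))
                                                                                                                                                                        ^^^^^^^^^^^^^^^^^^^^^
AttributeError: 'float' object has no attribute 'round'
```

```bash
sed -i 's/o\["finger_gap"\].round(4)/round(o["finger_gap"],4)/' go.py; python3 go.py .4255,-.1655,.2,93.3 .4255,-.1655,.093,93.3
```

```text
2.0 pos [ 0.2515 -0.6264  0.2406] phi 21.87 F [-0.9 -0.1 -0.2] T [ 0.04  -0.     0.052] gap 0.0931 grip 0.0 q1,q6 [-1.227 -0.038]
dp [ 333.2 -362.9   40.6] rot [  0.    0.  -71.4]
dp [ 333.2 -362.9  147.6] rot [  0.    0.  -71.4]
```

jog_arm(
  targets=[
    {"dp": [333,-363,41],"rot": [0,0,-71.4],"grip": 60},
    {"dp": [333,-363,41],"rot": [0,0,-71.4],"grip": 60},
    {"dp": [333,-363,41],"rot": [0,0,-71.4],"grip": 60},
    {"dp": [333,-363,41],"rot": [0,0,-71.4],"grip": 60},
    {"dp": [333,-363,41],"rot": [0,0,-71.4],"grip": 60},
    {"dp": [333,-363,41],"rot": [0,0,-71.4],"grip": 60},
    {"dp": [333,-363,41],"rot": [0,0,-71.4],"grip": 60},
    {"dp": [333,-363,41],"rot": [0,0,-71.4],"grip": 60},
    {"dp": [333,-363,41],"rot": [0,0,-71.4],"grip": 60},
    {"dp": [333,-363,41],"rot": [0,0,-71.4],"grip": 60},
    {"dp": [333,-363,41],"rot": [0,0,-71.4],"grip": 60},
    {"dp": [333,-363,41],"rot": [0,0,-71.4],"grip": 60},
    {"dp": [333,-363,41],"rot": [0,0,-71.4],"grip": 60},
    {"dp": [333,-363,41],"rot": [0,0,-71.4],"grip": 60},
  ],
  newtons=20,
)

```text
time: 3.4
eef_pos: [0.425, -0.1665, 0.1998]
eef_rot: [0.0, 0.687, 0.726, -0.0]
wrist_force: [0.3, -0.7, -0.3]
finger_gap: 0.0594
grip_force: 0.0
```

```bash
python3 go.py .4255,-.1655,.2,93.3 .4255,-.1655,.093,93.3
python3 - <<'E'
from station import read_camera
import cv2,numpy as np
s=read_camera("scene")["pixels"][100:260,130:360]
cv2.imwrite("pics/a1.png",cv2.resize(s,(690,480)))
E
```

```text
3.4 pos [ 0.425  -0.1665  0.1998] phi 93.17 F [ 0.3 -0.7 -0.3] T [ 0.01  -0.106 -0.002] gap 0.0594 grip 0.0 q1,q6 [-0.429 -0.485]
dp [ 1.   0.6 -0.2] rot [ 0.   0.  -0.1]
dp [  1.    0.6 106.8] rot [ 0.   0.  -0.1]
```

View pics/a1.png

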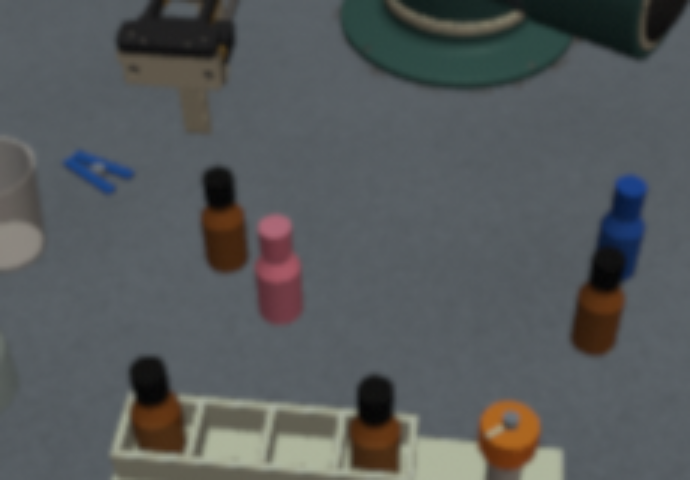

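The gripper is above the left spare at crop (198,130), clear of the pink bottle. I go down and grip the cap.

jog_arm(
  targets=[
    {"dp": [1,0.5,50],"rot": [0,0,0],"grip": 60},
    {"dp": [1,0.5,80],"rot": [0,0,0],"grip": 60},
    {"dp": [1,0.5,107],"rot": [0,0,0],"grip": 60},
    {"dp": [1,0.5,107],"rot": [0,0,0],"grip": 20},
    {"dp": [1,0.5,107],"rot": [0,0,0],"grip": 20},
    {"dp": [1,0.5,107],"rot": [0,0,0],"grip": 20},
    {"dp": [1,0.5,107],"rot": [0,0,0],"grip": 20},
    {"dp": [1,0.5,107],"rot": [0,0,0],"grip": 20},
  ],
  newtons=20,
)

```text
time: 4.25
eef_pos: [0.4261, -0.1647, 0.0938]
eef_rot: [0.001, 0.687, 0.727, 0.0]
wrist_force: [-1.0, -0.4, 7.9]
finger_gap: 0.0276
grip_force: 20.0
```

```bash
python3 go.py .4255,-.1655,.215,93.3 .642,-.1055,.215,93.3 .642,-.1055,.145,93.3 .642,-.1055,.101,93.3
```

```text
4.25 pos [ 0.4261 -0.1647  0.0938] phi 93.27 F [-1.  -0.4  7.9] T [-0.147 -0.016 -0.036] gap 0.0276 grip 20.0 q1,q6 [-0.425 -0.482]
dp [  -0.9   -0.5 -121.2] rot [ 0.1  0.  -0. ]
dp [  46.7  219.1 -120.9] rot [ 0.1  0.  -0. ]
dp [ 46.7 219.  -50.9] rot [ 0.1  0.  -0. ]
dp [ 46.8 218.9  -6.9] rot [ 0.1  0.  -0. ]
```

jog_arm(
  targets=[
    {"dp": [0,0,-40],"rot": [0,0,0],"grip": 20},
    {"dp": [0,0,-80],"rot": [0,0,0],"grip": 20},
    {"dp": [0,0,-121],"rot": [0,0,0],"grip": 20},
    {"dp": [10,45,-121],"rot": [0,0,0],"grip": 20},
    {"dp": [19,88,-121],"rot": [0,0,0],"grip": 20},
    {"dp": [28,132,-121],"rot": [0,0,0],"grip": 20},
    {"dp": [38,176,-121],"rot": [0,0,0],"grip": 20},
    {"dp": [46.5,219,-121],"rot": [0,0,0],"grip": 20},
    {"dp": [46.5,219,-90],"rot": [0,0,0],"grip": 20},
    {"dp": [46.5,219,-65],"rot": [0,0,0],"grip": 20},
    {"dp": [46.5,219,-65],"rot": [0,0,0],"grip": 20},
  ],
)

```text
time: 5.35
eef_pos: [0.6405, -0.105, 0.1538]
eef_rot: [-0.002, 0.686, 0.727, -0.002]
wrist_force: [0.2, -0.6, -1.8]
finger_gap: 0.0278
grip_force: 20.0
```

```bash
python3 go.py .642,-.1055,.101,93.3
python3 - <<'E'
from station import read_camera
import cv2,numpy as np
s=read_camera("scene")["pixels"][180:280,140:330]
t=read_camera("top")["pixels"][115:180,190:345]
cv2.imwrite("pics/a2.png",np.vstack([cv2.resize(s,(620,326)),cv2.resize(t,(620,260))]))
E
```

```text
5.35 pos [ 0.6405 -0.105   0.1538] phi 93.3 F [ 0.2 -0.6 -1.8] T [-0.015 -0.147  0.008] gap 0.0278 grip 20.0 q1,q6 [-0.202 -0.259]
dp [-0.6  1.7 52.8] rot [-0.3 -0.1 -0. ]
```

View pics/a2.png

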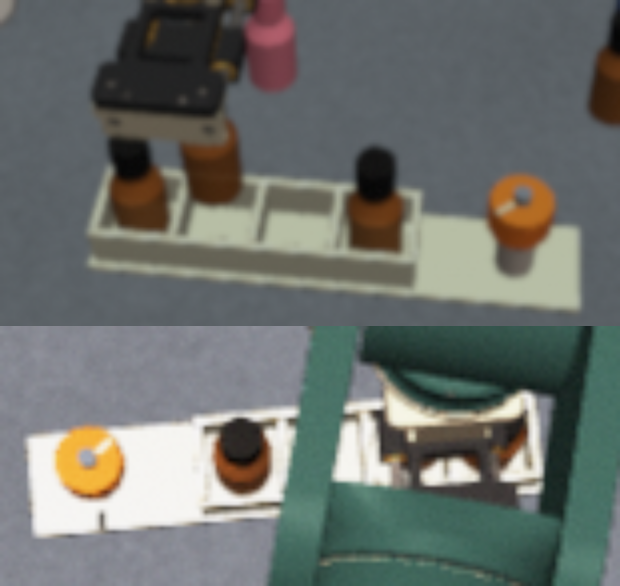

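Bottle is held upright over cell 1, and the stripe shows on the nut at crop (510,205). I lower it.

jog_arm(
  targets=[
    {"dp": [0,1,20],"rot": [0,0,0],"grip": 20},
    {"dp": [0,1,32],"rot": [0,0,0],"grip": 20},
    {"dp": [0,1,40],"rot": [0,0,0],"grip": 20},
    {"dp": [0,1,40],"rot": [0,0,0],"grip": 20},
  ],
)

```text
time: 5.85
eef_pos: [0.6424, -0.1055, 0.1173]
eef_rot: [-0.0, 0.687, 0.727, -0.0]
wrist_force: [0.4, -0.0, -1.5]
finger_gap: 0.0279
grip_force: 20.0
```

```bash
python3 go.py .642,-.1055,.1005,93.3
```

```text
5.85 pos [ 0.6424 -0.1055  0.1173] phi 93.27 F [ 0.4 -0.  -1.5] T [-0.043 -0.079 -0.012] gap 0.0279 grip 20.0 q1,q6 [-0.202 -0.259]
dp [-0.  -0.4 16.8] rot [-0. -0. -0.]
```

jog_arm(
  targets=[
    {"dp": [0,0,12],"rot": [0,0,0],"grip": 20},
    {"dp": [0,0,18],"rot": [0,0,0],"grip": 20},
    {"dp": [0,0,18],"rot": [0,0,0],"grip": 20},
  ],
)

```text
time: 6.15
eef_pos: [0.6426, -0.1055, 0.0992]
eef_rot: [-0.0, 0.687, 0.727, -0.0]
wrist_force: [0.2, -0.0, -0.5]
finger_gap: 0.0277
grip_force: 20.0
```

```bash
python3 go.py .642,-.1055,.215,93.3 .4688,.171,.215,93.3
```

```text
6.15 pos [ 0.6426 -0.1055  0.0992] phi 93.27 F [ 0.2 -0.  -0.5] T [-0.03  -0.093 -0.005] gap 0.0277 grip 20.0 q1,q6 [-0.202 -0.259]
dp [   0.    -0.6 -115.8] rot [-0. -0. -0.]
dp [ 285.9 -157.7 -115.7] rot [-0. -0. -0.]
```

jog_arm(
  targets=[
    {"dp": [0,0,0],"rot": [0,0,0],"grip": 60},
    {"dp": [0,0,0],"rot": [0,0,0],"grip": 60},
    {"dp": [0,0,0],"rot": [0,0,0],"grip": 60},
    {"dp": [0,0,-30],"rot": [0,0,0],"grip": 60},
    {"dp": [0,0,-75],"rot": [0,0,0],"grip": 60},
    {"dp": [0,0,-100],"rot": [0,0,0],"grip": 60},
    {"dp": [40,-22,-100],"rot": [0,0,0],"grip": 60},
    {"dp": [80,-44,-100],"rot": [0,0,0],"grip": 60},
    {"dp": [120,-66,-100],"rot": [0,0,0],"grip": 60},
    {"dp": [160,-88,-100],"rot": [0,0,0],"grip": 60},
    {"dp": [200,-110,-100],"rot": [0,0,0],"grip": 60},
    {"dp": [240,-132,-100],"rot": [0,0,0],"grip": 60},
    {"dp": [286,-157.5,-100],"rot": [0,0,0],"grip": 60},
    {"dp": [286,-157.5,-100],"rot": [0,0,0],"grip": 60},
    {"dp": [286,-157.5,-100],"rot": [0,0,0],"grip": 60},
  ],
)

```text
time: 7.65
eef_pos: [0.4687, 0.1719, 0.2001]
eef_rot: [0.0, 0.686, 0.728, 0.0]
wrist_force: [0.8, -0.7, -0.4]
finger_gap: 0.06
grip_force: 0.0
```

```bash
python3 go.py .4688,.171,.093,93.3
python3 - <<'E'
from station import read_camera
import cv2,numpy as np
s=read_camera("scene")["pixels"][130:280,140:350]
cv2.imwrite("pics/a3.png",cv2.resize(s,(770,550)))
E
```

```text
7.65 pos [0.4687 0.1719 0.2001] phi 93.41 F [ 0.8 -0.7 -0.4] T [-0.006 -0.084  0.067] gap 0.06 grip 0.0 q1,q6 [0.301 0.241]
dp [-9.000e-01 -1.000e-01  1.071e+02] rot [ 0.1 -0.   0.1]
```

View pics/a3.png

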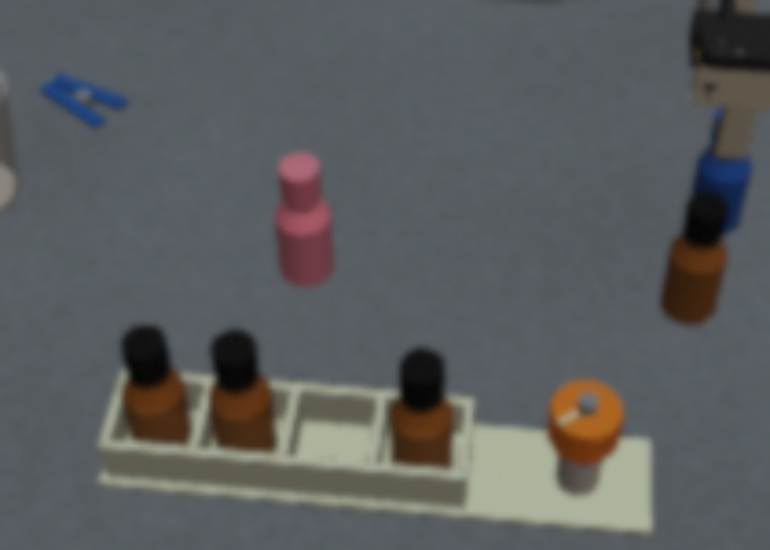

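Spare A stands in cell 1 (crop 240,400), and the gripper is above spare B, clear of blue. I grip spare B.

jog_arm(
  targets=[
    {"dp": [0,0,45],"rot": [0,0,0],"grip": 60},
    {"dp": [0,0,80],"rot": [0,0,0],"grip": 60},
    {"dp": [0,0,106.5],"rot": [0,0,0],"grip": 60},
    {"dp": [0,0,106.5],"rot": [0,0,0],"grip": 20},
    {"dp": [0,0,106.5],"rot": [0,0,0],"grip": 20},
    {"dp": [0,0,106.5],"rot": [0,0,0],"grip": 20},
    {"dp": [0,0,106.5],"rot": [0,0,0],"grip": 20},
    {"dp": [0,0,106.5],"rot": [0,0,0],"grip": 20},
  ],
  newtons=20,
)

```text
time: 8.5
eef_pos: [0.4697, 0.1712, 0.0944]
eef_rot: [0.0, 0.687, 0.727, 0.001]
wrist_force: [-1.3, -0.3, 6.7]
finger_gap: 0.0273
grip_force: 20.0
```

```bash
python3 go.py .639,-.0495,.214,93.3 .639,-.0495,.12,93.3
```

```text
8.5 pos [0.4697 0.1712 0.0944] phi 93.27 F [-1.3 -0.3  6.7] T [-0.138 -0.125  0.028] gap 0.0273 grip 20.0 q1,q6 [0.298 0.241]
dp [-229.9  156.7 -119.4] rot [ 0.1 -0.  -0. ]
dp [-230.   156.5  -25.4] rot [ 0.1 -0.  -0. ]
```

jog_arm(
  targets=[
    {"dp": [0,0,-40],"rot": [0,0,0],"grip": 20},
    {"dp": [0,0,-80],"rot": [0,0,0],"grip": 20},
    {"dp": [0,0,-121],"rot": [0,0,0],"grip": 20},
    {"dp": [-38,26,-124],"rot": [0,0,0],"grip": 20},
    {"dp": [-76,52,-124],"rot": [0,0,0],"grip": 20},
    {"dp": [-115,78,-124],"rot": [0,0,0],"grip": 20},
    {"dp": [-153,104,-124],"rot": [0,0,0],"grip": 20},
    {"dp": [-192,131,-124],"rot": [0,0,0],"grip": 20},
    {"dp": [-230,157,-124],"rot": [0,0,0],"grip": 20},
    {"dp": [-230,157,-124],"rot": [0,0,0],"grip": 20},
    {"dp": [-230,157,-90],"rot": [0,0,0],"grip": 20},
    {"dp": [-230,157,-65],"rot": [0,0,0],"grip": 20},
    {"dp": [-230,157,-65],"rot": [0,0,0],"grip": 20},
    {"dp": [-230,157,-65],"rot": [0,0,0],"grip": 20},
  ],
)

```text
time: 9.9
eef_pos: [0.639, -0.0493, 0.1591]
eef_rot: [0.0, 0.687, 0.727, 0.0]
wrist_force: [-0.6, -0.2, -0.6]
finger_gap: 0.0275
grip_force: 20.0
```

```bash
python3 go.py .639,-.0495,.1185,93.3
```

```text
9.9 pos [ 0.639  -0.0493  0.1591] phi 93.29 F [-0.6 -0.2 -0.6] T [-0.028 -0.044  0.04 ] gap 0.0275 grip 20.0 q1,q6 [-0.117 -0.174]
dp [-0.2 -0.  40.6] rot [ 0. -0. -0.]
```

jog_arm(
  targets=[
    {"dp": [0,0,20],"rot": [0,0,0],"grip": 20},
    {"dp": [0,0,33],"rot": [0,0,0],"grip": 20},
    {"dp": [0,0,41],"rot": [0,0,0],"grip": 20},
    {"dp": [0,0,41],"rot": [0,0,0],"grip": 20},
  ],
)

```text
time: 10.3
eef_pos: [0.6387, -0.0494, 0.1167]
eef_rot: [-0.0, 0.687, 0.727, -0.0]
wrist_force: [0.6, -0.2, -1.1]
finger_gap: 0.0278
grip_force: 20.0
```

jog_arm(
  targets=[
    {"dp": [0,0,10],"rot": [0,0,0],"grip": 20},
    {"dp": [0,0,17.5],"rot": [0,0,0],"grip": 20},
    {"dp": [0,0,17.5],"rot": [0,0,0],"grip": 20},
  ],
)

```text
time: 10.6
eef_pos: [0.639, -0.0495, 0.0992]
eef_rot: [-0.0, 0.687, 0.727, -0.0]
wrist_force: [0.1, 0.8, -1.5]
finger_gap: 0.0275
grip_force: 20.0
```

```bash
python3 go.py .639,-.0495,.185,93.3 .6295,.106,.185,220 .6295,.106,.066,220
```

```text
10.6 pos [ 0.639  -0.0495  0.0992] phi 93.28 F [ 0.1  0.8 -1.5] T [-0.055 -0.087  0.019] gap 0.0275 grip 20.0 q1,q6 [-0.117 -0.174]
dp [  0.1  -0.  -85.8] rot [-0. -0. -0.]
dp [155.8  -0.6 -85.8] rot [  -0.    -0.  -126.7]
dp [155.8  -0.6  33.2] rot [  -0.    -0.  -126.7]
```

jog_arm(
  targets=[
    {"dp": [0,0,0],"rot": [0,0,0],"grip": 60},
    {"dp": [0,0,0],"rot": [0,0,0],"grip": 60},
    {"dp": [0,0,0],"rot": [0,0,0],"grip": 60},
    {"dp": [0,0,-40],"rot": [0,0,0],"grip": 60},
    {"dp": [0,0,-86],"rot": [0,0,0],"grip": 85},
    {"dp": [0,0,-86],"rot": [0,0,0],"grip": 85},
  ],
)

```text
time: 11.2
eef_pos: [0.6409, -0.0498, 0.1928]
eef_rot: [0.004, 0.687, 0.727, 0.003]
wrist_force: [0.3, 0.4, 0.5]
finger_gap: 0.0711
grip_force: 0.0
```

```bash
python3 - <<'E'
from station import read_camera
from h import *
s=read_camera("scene");t=read_camera("top")
print(ray(t,(212,148.25),.088),ray(s,(300.1,239.9),.088),tri([s,t],[(300.1,239.9),(212,148.25)]))
im=cv2.imread("pics/top0.png"); hsv=cv2.cvtColor(im,cv2.COLOR_BGR2HSV)[:,:,1]; g=(hsv[144:153,207:217]); print(g)
cv2.imwrite("pics/a4.png",np.vstack([cv2.resize(s["pixels"][170:280,150:330],(600,367)),cv2.resize(t["pixels"][125:175,190:230],(280,350))[:220].repeat(1,0) if 0 else np.pad(cv2.resize(im[130:170,195:230],(192,220),interpolation=0),((0,0),(0,408),(0,0)))]))
E
python3 go.py .631,.1065,.185,220
```

```text
[0.6292821  0.10444999 0.088     ] [0.6344782 0.1082148 0.088    ] (array([0.6303, 0.107 , 0.0822]), np.float64(0.8))
[[196 199 199 199 193 194 202 158  65  26]
 [198 197 184 152 119 135 134  64  25  64]
 [197 198 136  26  26  10  56  46  73 160]
 [198 198  98  29  28  32  49 147 179 197]
 [197 199 114   8  28  28  21 159 199 196]
 [198 199 173  87  16  19  68 180 197 197]
 [196 195 196 180 138 145 191 200 196 197]
 [196 198 201 197 197 196 199 198 199 198]
 [200 195 199 196 198 196 196 197 196 195]]
11.3 pos [ 0.6394 -0.0496  0.1868] phi 93.28 F [-0.5 -0.1 -0.3] T [-0.111 -0.074  0.025] gap 0.0788 grip 0.0 q1,q6 [-0.117 -0.174]
dp [156.4   0.6   1.7] rot [ 0.000e+00  1.000e-01 -1.267e+02]
```

View pics/a4.png

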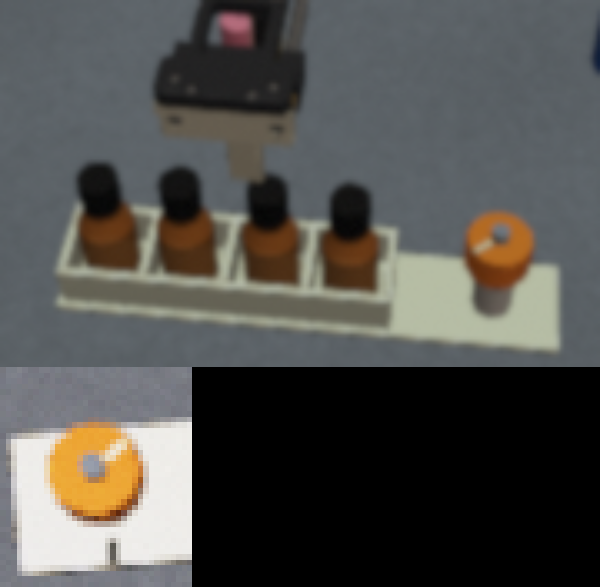

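All four cells are now filled, and I move to the nut.

jog_arm(
  targets=[
    {"dp": [20,0.5,1.5],"rot": [0,0,-8],"grip": 85},
    {"dp": [40,0.5,1.5],"rot": [0,0,-16],"grip": 85},
    {"dp": [60,0.5,1.5],"rot": [0,0,-24],"grip": 85},
    {"dp": [80,0.5,1.5],"rot": [0,0,-32],"grip": 85},
    {"dp": [100,0.5,1.5],"rot": [0,0,-40],"grip": 85},
    {"dp": [120,0.5,1.5],"rot": [0,0,-48],"grip": 85},
    {"dp": [140,0.5,1.5],"rot": [0,0,-56],"grip": 85},
    {"dp": [156.5,0.5,1.5],"rot": [0,0,-64],"grip": 85},
    {"dp": [156.5,0.5,1.5],"rot": [0,0,-72],"grip": 85},
    {"dp": [156.5,0.5,1.5],"rot": [0,0,-80],"grip": 85},
    {"dp": [156.5,0.5,1.5],"rot": [0,0,-88],"grip": 85},
    {"dp": [156.5,0.5,1.5],"rot": [0,0,-96],"grip": 85},
    {"dp": [156.5,0.5,1.5],"rot": [0,0,-104],"grip": 85},
    {"dp": [156.5,0.5,1.5],"rot": [0,0,-112],"grip": 85},
    {"dp": [156.5,0.5,1.5],"rot": [0,0,-120],"grip": 85},
    {"dp": [156.5,0.5,1.5],"rot": [0,0,-127],"grip": 85},
    {"dp": [156.5,0.5,1.5],"rot": [0,0,-127],"grip": 85},
  ],
)

```text
time: 13.0
eef_pos: [0.6301, 0.1066, 0.1825]
eef_rot: [-0.001, -0.345, 0.939, 0.0]
wrist_force: [0.0, -0.0, 0.2]
finger_gap: 0.085
grip_force: 0.0
```

```bash
python3 go.py .631,.1065,.185,220 .631,.1065,.067,220
```

```text
13.0 pos [0.6301 0.1066 0.1825] phi -139.61 F [ 0.  -0.   0.2] T [ 0.1   -0.146 -0.044] gap 0.085 grip 0.0 q1,q6 [ 0.128 -2.148]
dp [-0.6 -0.6 -2.5] rot [ 0.1 -0.1  0.4]
dp [ -0.8  -0.8 115.5] rot [ 0.1 -0.1  0.4]
```

jog_arm(
  targets=[
    {"dp": [-0.5,-0.5,45],"rot": [0,0,0],"grip": 85},
    {"dp": [-0.5,-0.5,85],"rot": [0,0,0],"grip": 85},
    {"dp": [-0.5,-0.5,115],"rot": [0,0,0],"grip": 70},
    {"dp": [-0.5,-0.5,115],"rot": [0,0,0],"grip": 35},
    {"dp": [-0.5,-0.5,115],"rot": [0,0,0],"grip": 35},
    {"dp": [-0.5,-0.5,115],"rot": [0,0,0],"grip": 35},
    {"dp": [-0.5,-0.5,115],"rot": [0,0,0],"grip": 35},
    {"dp": [-0.5,-0.5,115],"rot": [0,0,0],"grip": 35},
    {"dp": [-0.5,-0.5,115],"rot": [0,0,0],"grip": 35},
  ],
  newtons=15,
)

```text
time: 13.9
eef_pos: [0.6316, 0.1072, 0.0707]
eef_rot: [0.001, -0.344, 0.939, 0.0]
wrist_force: [-2.6, 2.9, 6.4]
finger_gap: 0.0433
grip_force: 15.0
```

```bash
python3 go.py .631,.1065,.067,220
```

```text
13.9 pos [0.6316 0.1072 0.0707] phi -139.74 F [-2.6  2.9  6.4] T [ 0.649  0.444 -0.047] gap 0.0433 grip 15.0 q1,q6 [ 0.128 -2.146]
dp [ 0.9 -0.1  3.7] rot [-0.   0.1  0.3]
```

jog_arm(
  targets=[
    {"dp": [0,0,0.1],"rot": [0,0,8],"grip": 35},
    {"dp": [0,0,0.2],"rot": [0,0,16],"grip": 35},
    {"dp": [0,0,0.3],"rot": [0,0,24],"grip": 35},
    {"dp": [0,0,0.4],"rot": [0,0,32],"grip": 35},
    {"dp": [0,0,0.4],"rot": [0,0,40],"grip": 35},
    {"dp": [0,0,0.5],"rot": [0,0,48],"grip": 35},
    {"dp": [0,0,0.6],"rot": [0,0,56],"grip": 35},
    {"dp": [0,0,0.7],"rot": [0,0,64],"grip": 35},
    {"dp": [0,0,0.8],"rot": [0,0,72],"grip": 35},
    {"dp": [0,0,0.9],"rot": [0,0,80],"grip": 35},
    {"dp": [0,0,1.0],"rot": [0,0,88],"grip": 35},
    {"dp": [0,0,1.1],"rot": [0,0,96],"grip": 35},
    {"dp": [0,0,1.2],"rot": [0,0,104],"grip": 35},
    {"dp": [0,0,1.3],"rot": [0,0,112],"grip": 35},
    {"dp": [0,0,1.3],"rot": [0,0,112],"grip": 35},
  ],
  newtons=20,
)

```text
time: 15.4
eef_pos: [0.6315, 0.1071, 0.0694]
eef_rot: [0.0, 0.588, 0.809, 0.001]
wrist_force: [-4.8, 2.2, 6.3]
finger_gap: 0.0434
grip_force: 20.0
```

```bash
python3 go.py
python3 - <<'E'
from station import read_camera
import cv2,numpy as np
s=read_camera("scene"); im=s["pixels"][190:280,240:350]
cv2.imwrite("pics/a5.png",cv2.resize(im,(660,540),interpolation=2))
E
```

```text
15.4 pos [0.6315 0.1071 0.0694] phi 107.95 F [-4.8  2.2  6.3] T [ 0.416  0.667 -0.088] gap 0.0434 grip 20.0 q1,q6 [ 0.128 -0.186]
```

View pics/a5.png

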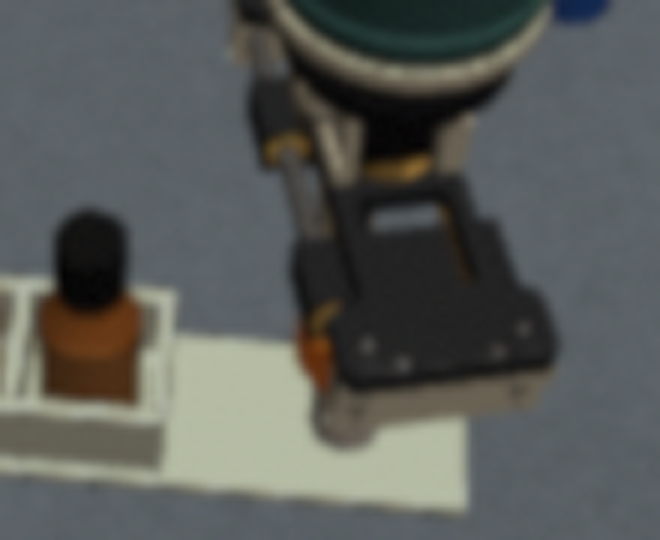

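jog_arm(
  targets=[
    {"dp": [0,0,0.1],"rot": [0,0,6],"grip": 35},
    {"dp": [0,0,0.15],"rot": [0,0,12],"grip": 35},
    {"dp": [0,0,0.15],"rot": [0,0,12],"grip": 35},
  ],
)

```text
time: 15.75
eef_pos: [0.6315, 0.1071, 0.0693]
eef_rot: [0.0, 0.669, 0.743, 0.001]
wrist_force: [-3.8, 2.4, 6.5]
finger_gap: 0.0435
grip_force: 20.0
```

```bash
python3 go.py
```

```text
15.75 pos [0.6315 0.1071 0.0693] phi 96.04 F [-3.8  2.4  6.5] T [ 0.493  0.685 -0.099] gap 0.0435 grip 20.0 q1,q6 [0.128 0.022]
```

jog_arm(
  targets=[
    {"dp": [0,0,0.1],"rot": [0,0,6],"grip": 35},
    {"dp": [0,0,0.15],"rot": [0,0,12],"grip": 35},
    {"dp": [0,0,0.15],"rot": [0,0,12],"grip": 35},
  ],
)

```text
time: 16.05
eef_pos: [0.6315, 0.1066, 0.0691]
eef_rot: [0.0, 0.743, 0.669, 0.0]
wrist_force: [-3.9, -2.3, 7.3]
finger_gap: 0.0438
grip_force: 20.0
```

```bash
python3 go.py
```

```text
16.05 pos [0.6315 0.1066 0.0691] phi 84.06 F [-3.9 -2.3  7.3] T [-0.261  0.755  0.349] gap 0.0438 grip 20.0 q1,q6 [0.128 0.231]
```

jog_arm(
  targets=[
    {"dp": [0,0,0],"rot": [0,0,3],"grip": 35},
    {"dp": [0,0,0],"rot": [0,0,5],"grip": 35},
    {"dp": [0,0,0],"rot": [0,0,5],"grip": 35},
  ],
)

```text
time: 16.35
eef_pos: [0.6315, 0.1068, 0.069]
eef_rot: [0.0, 0.77, 0.638, 0.0]
wrist_force: [-4.3, -0.4, 5.6]
finger_gap: 0.0435
grip_force: 20.0
```

```bash
python3 go.py; python3 go.py
```

```text
16.35 pos [0.6315 0.1068 0.069 ] phi 79.22 F [-4.3 -0.4  5.6] T [-0.011  0.611  0.565] gap 0.0435 grip 20.0 q1,q6 [0.128 0.316]
16.35 pos [0.6315 0.1068 0.069 ] phi 79.22 F [-4.3 -0.4  5.6] T [-0.011  0.611  0.565] gap 0.0435 grip 20.0 q1,q6 [0.128 0.316]
```

jog_arm(
  targets=[
    {"dp": [0,0,0],"rot": [0,0,-4],"grip": 35},
    {"dp": [0,0,0],"rot": [0,0,-4],"grip": 35},
  ],
)

```text
time: 16.55
eef_pos: [0.6315, 0.1068, 0.069]
eef_rot: [0.0, 0.747, 0.665, 0.001]
wrist_force: [-4.6, 0.3, 5.8]
finger_gap: 0.0438
grip_force: 20.0
```

```bash
python3 go.py
```

```text
16.55 pos [0.6315 0.1068 0.069 ] phi 83.4 F [-4.6  0.3  5.8] T [-0.     0.603  0.006] gap 0.0438 grip 20.0 q1,q6 [0.128 0.243]
```

jog_arm(
  targets=[
    {"dp": [0,0,0],"rot": [0,0,-4],"grip": 35},
    {"dp": [0,0,0],"rot": [0,0,-4],"grip": 35},
  ],
)

```text
time: 16.75
eef_pos: [0.6316, 0.1068, 0.0691]
eef_rot: [0.0, 0.723, 0.691, 0.001]
wrist_force: [-4.4, -0.4, 6.3]
finger_gap: 0.0437
grip_force: 20.0
```

```bash
python3 go.py
```

```text
16.75 pos [0.6316 0.1068 0.0691] phi 87.4 F [-4.4 -0.4  6.3] T [-0.005  0.581  0.077] gap 0.0437 grip 20.0 q1,q6 [0.128 0.173]
```

jog_arm(
  targets=[
    {"dp": [0,0,0],"rot": [0,0,-4],"grip": 35},
    {"dp": [0,0,0],"rot": [0,0,-4],"grip": 35},
  ],
)

```text
time: 16.95
eef_pos: [0.6316, 0.1068, 0.0691]
eef_rot: [0.0, 0.698, 0.716, 0.001]
wrist_force: [-4.4, 0.3, 5.5]
finger_gap: 0.0438
grip_force: 20.0
```

```bash
python3 go.py
```

```text
16.95 pos [0.6316 0.1068 0.0691] phi 91.4 F [-4.4  0.3  5.5] T [0.029 0.593 0.071] gap 0.0438 grip 20.0 q1,q6 [0.128 0.103]
```

jog_arm(
  targets=[
    {"dp": [0,0,0],"rot": [0,0,7],"grip": 35},
    {"dp": [0,0,0],"rot": [0,0,7],"grip": 35},
  ],
)

```text
time: 17.15
eef_pos: [0.6315, 0.1068, 0.069]
eef_rot: [0.0, 0.743, 0.669, 0.001]
wrist_force: [-4.4, -0.5, 6.3]
finger_gap: 0.0437
grip_force: 20.0
```

```bash
python3 go.py
```

```text
17.15 pos [0.6315 0.1068 0.069 ] phi 84.01 F [-4.4 -0.5  6.3] T [-0.025  0.565 -0.12 ] gap 0.0437 grip 20.0 q1,q6 [0.128 0.232]
```

jog_arm(
  targets=[
    {"dp": [0,0,0],"rot": [0,0,2],"grip": 35},
    {"dp": [0,0,0],"rot": [0,0,2],"grip": 35},
  ],
)

```text
time: 17.35
eef_pos: [0.6315, 0.1068, 0.069]
eef_rot: [0.0, 0.754, 0.657, 0.001]
wrist_force: [-4.3, -0.7, 6.3]
finger_gap: 0.0436
grip_force: 20.0
```

```bash
python3 go.py
```

```text
17.35 pos [0.6315 0.1068 0.069 ] phi 82.19 F [-4.3 -0.7  6.3] T [0.028 0.624 0.046] gap 0.0436 grip 20.0 q1,q6 [0.128 0.264]
```

jog_arm(
  targets=[
    {"dp": [0,0,0],"rot": [0,0,2],"grip": 35},
    {"dp": [0,0,0],"rot": [0,0,2],"grip": 35},
  ],
)

```text
time: 17.55
eef_pos: [0.6315, 0.1068, 0.069]
eef_rot: [0.0, 0.765, 0.644, 0.001]
wrist_force: [-4.3, 0.2, 6.5]
finger_gap: 0.0437
grip_force: 20.0
```

```bash
python3 go.py
```

```text
17.55 pos [0.6315 0.1068 0.069 ] phi 80.21 F [-4.3  0.2  6.5] T [0.031 0.584 0.274] gap 0.0437 grip 20.0 q1,q6 [0.128 0.299]
```

The stop is confirmed at phi ≈ 82.3°, so the quarter turn ends at ≈ 172.4°.

jog_arm(
  targets=[
    {"dp": [0,0,0],"rot": [0,0,-8],"grip": 35},
    {"dp": [0,0,-0.1],"rot": [0,0,-16],"grip": 35},
    {"dp": [0,0,-0.2],"rot": [0,0,-24],"grip": 35},
    {"dp": [0,0,-0.3],"rot": [0,0,-32],"grip": 35},
    {"dp": [0,0,-0.4],"rot": [0,0,-40],"grip": 35},
    {"dp": [0,0,-0.5],"rot": [0,0,-48],"grip": 35},
    {"dp": [0,0,-0.6],"rot": [0,0,-56],"grip": 35},
    {"dp": [0,0,-0.7],"rot": [0,0,-64],"grip": 35},
    {"dp": [0,0,-0.8],"rot": [0,0,-72],"grip": 35},
    {"dp": [0,0,-0.9],"rot": [0,0,-80],"grip": 35},
    {"dp": [0,0,-1],"rot": [0,0,-87],"grip": 35},
    {"dp": [0,0,-1],"rot": [0,0,-92],"grip": 35},
    {"dp": [0,0,-1],"rot": [0,0,-92],"grip": 35},
    {"dp": [0,0,-1],"rot": [0,0,-92],"grip": 35},
  ],
)

```text
time: 18.95
eef_pos: [0.6319, 0.1071, 0.07]
eef_rot: [0.001, 0.069, 0.998, 0.001]
wrist_force: [0.9, 4.5, 6.6]
finger_gap: 0.0438
grip_force: 20.0
```

```bash
python3 go.py
python3 - <<'E'
from station import read_camera
import cv2,numpy as np
s=read_camera("scene")["pixels"][130:290,140:350]; t=read_camera("top")["pixels"][110:270,160:400]
cv2.imwrite("pics/a6.png",np.vstack([cv2.resize(s,(500,330)),cv2.resize(t,(500,270))]))
E
```

```text
18.95 pos [0.6319 0.1071 0.07  ] phi 172.11 F [0.9 4.5 6.6] T [ 0.78  -0.195  0.103] gap 0.0438 grip 20.0 q1,q6 [ 0.128 -1.305]
```

View pics/a6.png

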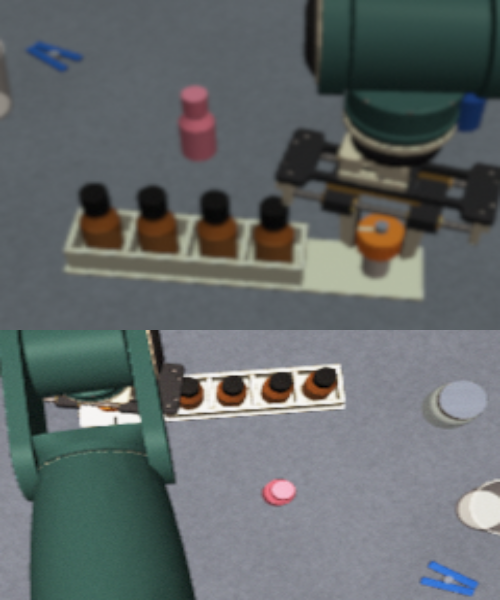

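The picture shows four bottles standing in the cells. The nut is gripped, and its stripe points to −y (crop 362,226), which matches the net turn. I hand in.

```bash
python3 -c "
from station import job; print(job.job_done())"
```

```text
the job is handed in; nothing more can be done
None
```

I put both spare bottles upright in the two empty cells (1 and 2), screwed the nut down to its stop and backed it off a quarter turn (about 90°). I handed in with the gripper still holding the nut; the judge's result was not shown.

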